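# Shift the sample gearstick into third on the inspection plate

## Robot

A 6-joint arm with a two-finger parallel gripper is mounted at the origin on a cart in front of the work surface, level with it; the furniture and walls round the work are solid. World frame = base frame: x ahead of the robot, y to its left, z up, the work surface at z = 0. Lengths are in m, angles in rad, forces in N, time in s.
With the tool pointing down it reaches from about 0.25 to 0.725 m from the base axis. Payload 4 kg.
Tool frame: the origin (TCP) lies at the very end of the fingers, on their centre line; the grasp point (between the pads) lies 19 mm behind it; z points along the fingers, y is the line along which they close (so a half turn about z gives the same grasp; the last joint's range is limited). The gripper opens to 85 mm and grips with 20 to 120 N. Pads are 22 mm wide; open, the fingers measure 114 mm over their backs; the gripper's body (76 mm by 85 mm) begins 54 mm behind the grasp point. The pads swing forward as they close: fully open they stand 13 mm farther back than shut.
Start: joints at [1.248, 0.241, 0.005, 1.335, 0, 1.571], TCP at [0.159, 0.474, 0.231] pointing down, gripper open.
Joint ranges: [-2.72, 2.72], [-1.05, 1.87], [-1.09, 1.28], [-1.99, 2.15], [-1.42, 1.44], [-3.14, 3.14]. Speed limits (rad/s): [2.79, 2.79, 3.14, 3.14, 3.14, 3.14].

## Interface

Orientations are given as a unit quaternion [x, y, z, w].
In Python, from workcell import bot, vision, workorder, boxes_of gives the robot as it stands.
- The arm moves only by the tool send_rows, never from a script. Its argument "motion" is text: rows parted by semicolons, each of 5 numbers parted by spaces: the closure, from -1 (fully open) to 1 (shut), so that 0 is half open, then the shift along the tool's x, y, z in cm, then the turn about the tool's z in rad. In form: claw x y z twist; .... A call has 1 to 5 rows; each row is the pose to reach, as a shift and turn from the pose commanded when the call began, along the tool's axes at that moment; what a row does not reach only later rows make up. A row lasts 1/10 s, in which the tool goes at most 50 mm and 8.59 degrees, less where a joint would pass 70% of its speed; a pose out of reach is approached as far as the arm can. A call with a gripper value outside its range is refused whole. The fingers move at their own pace and stop on an object; the grip force is fixed at half the most. Time passes only in rows, so rows that repeat a pose let the fingers close. It gives the time, the measured TCP pose, the force, the opening and the grip force at its end, in the units of the state.
- bot.get_obs(): the state, without advancing time (a new reading comes with each control period).
- vision.camera(name): name is "scene" or "top" or "wrist"; returns the picture (480x640x3 uint8, red, green, blue); there is no depth.
- vision.camera_model(name): a dict with "fov_y" (degrees; the focal length in pixels is half the picture's height over the tangent of half this angle, whatever the lens; pixels are square), "cx", "cy" (the principal point, pixels), "world_from_camera" (4x4, takes a point from camera to world coordinates); the wrist camera has in their place "hand_eye" (4x4, takes a point from camera to tool coordinates, whose origin is the TCP and whose axes are the flange's). Camera axes: x right, y down, z forward; pixel columns grow to the right and rows downward; lengths in m; the calibration is good to about 2 mm. The wrist camera is an equidistant fisheye: a pixel r from the principal point sees the ray r / f radians off the axis. A picture is of the moment at which its call begins: read the wrist's pose just before it. camera_model takes no time and is no camera call.
- workorder.job_done(): hands the job in; it is judged then, once.
Trained networks look in the newest picture that a camera, given by its name, has taken for a name from the list of things; names that differ only in an ending like _2 or _b are one class to them, and where a whole thing is asked for, a point or a joint stands for the part that bears it (a point fixed in the world has none). Each returns a list of dicts, best first, with "conf" (0 to 1); they miss things now and then, are a little off and sometimes report something else, mostly with a low value. They report only what shows in the picture. A call takes as long as a camera call.
- boxes_of(camera, target): "rect" ([centre column, centre row, width, height] in pixels, round what is visible of it).
The state is a dict: "clock": time; "joint_pos": joint angles; "joint_vel": joint speeds; "tau": joint torques, N m; "eef_pos": TCP position; "tool_rot": TCP orientation; "ft_force": force on the tool from outside, world axes, zero at the start; "ft_torque": the same for the moment, N m; "grip_width": finger opening in m; "grasp_force": force on a finger pad.
Only numpy, scipy, OpenCV 4.12 (cv2) and the standard library are available. Lean on these libraries where they do the work, as an engineer would, in place of code of your own. Each camera call takes 0.05 s, during which the arm holds its last target. There are 200 camera calls.

## Task

The gearshift sample on the inspection plate stands with its stick somewhere in the left-hand lane of the H-shaped gate. Only by pushing it with the fingertips or the outside of the fingers, bring it level with the crossing, push it across into the right-hand lane and then forward until it is fully home in third (the right-hand slot on the side of the dial gauge), so that the gauge can be read on its selector rod; then draw the hand clear. Do not take hold of the stick or put the fingers round it, do not force it, do not run it back into fourth (the right-hand slot on the other side), and leave everything else on the bench where it lies.

Things in the scene. Friction and masses are not known exactly. Their poses are not given: they have to be found in the camera images.
- gearshift: Immovable fixture: steel plate 210x170x15 mm (x -70 to 140, y +-85 mm) with a cast gearshift tower 88x84 mm, 87 mm high, and, on its +x side, a dial gauge lying face up, 45 mm across, top at 61 mm. Origin: on the bench below the stick's pivot and the middle of the H; +x is 'forward' (to the dial gauge, roughly away from the robot), +y 'left', z up.
- gate: Steel gate plate on the tower, top at height 87 mm, 5 mm thick; same origin and axes as gearshift. Its H: lanes along x centred at y = +15 (left) and -15 mm (right), 14 mm wide, x -25 to +25 mm, joined by one crossing along y at x -8 to +8 mm; land corners rounded 5 mm. Slots as in a car: first left forward, second left back, third right forward, fourth right back.
- knob (a point): Centre of the black ball knob, 32 mm in diameter, on the steel stick (rod 10 mm thick), 130 mm from the pivot: 155 mm above the bench upright, about 144 mm in the slot ends. Its z axis runs up along the stick. The knob travels about 63 mm from lane to lane, 80 mm from slot end to slot end.
- stick_side (a joint): Sideways lean (rad): about -0.245 in the left lane, +0.245 in the right; play about 0.03 either way. The pivot is 24.5 mm above the gearshift origin; knob from the pivot in gearshift axes: x = 130 cos(side) sin(fore), y = -130 sin(side), z = 130 cos(side) cos(fore) mm. Friction holds the stick where it is left; 2 to 3 N at the knob moves it.
- stick_fore (a joint): Fore and aft lean (rad): 0 level with the crossing, positive forward (to the dial gauge); the slot ends stop it at about +0.31 and -0.31, a few N bring it home. The stick passes the crossing only while this is within about 0.05 of 0. It takes 2 to 3 N at the knob and stays where it is left.
- gauge_block_1: Loose grey steel gauge block 9 x 30 x 14 mm, lying on the left edge of the inspection plate; leave alone. Origin under its middle.
- gauge_block_2: Loose grey steel gauge block 9 x 30 x 20 mm, on the left edge of the inspection plate; leave alone. Origin under its middle.
- screwdriver: Loose small screwdriver with a blue handle, 152 mm long (along its y), 21 mm thick, on the bench to the left of the plate; leave alone. Origin under its middle.
- marker: Loose white and red marker pen, 135 mm long (along its y), 17 mm thick, on the bench to the right of the plate; leave alone. Origin under its middle.
- caliper: Loose digital caliper 80 x 245 x 19 mm (long along its y), on the bench to the right; leave alone. Origin under its middle.
- calculator: Loose pocket calculator 112 x 68 x 14 mm, on the bench far to the left; leave alone. Origin under its middle.

How it is judged:
On the way:
1. the stick has been pushed across the gate into the right-hand lane, not yet in third (value of joint stick_side above 0.17 rad and value of joint stick_fore below 0.12 rad), for 0.02 s.
At the end, for the whole second after the job is handed in: The stick stands in the right-hand forward slot (side lean over 0.17 rad), within about 0.05 rad (6 mm at the knob) of the end of the slot (fore lean over 0.26 rad), and at rest; no loose thing has moved 20 mm or more (value of joint stick_side between 0.17 and 0.3 rad and value of joint stick_fore between 0.26 and 0.35 rad and velocity of joint stick_side between -0.05 and 0.05 rad/s and velocity of joint stick_fore between -0.05 and 0.05 rad/s and distance of each of gauge_block_1, gauge_block_2, screwdriver, marker, caliper, calculator from where it was at the start of the episode below 0.02 m); the robot touches nothing.
It fails at once if the fingers were put round the stick or its knob as for a grasp (the grasp point came within 10 mm of the stick's axis, no more than 30 mm above the knob's centre) (x of the grasp point in the frame of knob between -0.01 and 0.01 m and y of the grasp point in the frame of knob between -0.01 and 0.01 m and z of the grasp point in the frame of knob between -0.12 and 0.03 m).
It fails at once if the stick was run into fourth (right-hand lane, more than 0.15 rad back) (value of joint stick_side above 0.15 rad and value of joint stick_fore below -0.15 rad).
It fails at once if the stick was forced (more than 45 N on it) (contact force between the fingers and stick_side_c0 above 45 N or contact force between the fingers and stick_side_c1 above 45 N).
It fails at once if a loose thing on the bench was moved 20 mm or more (distance of any of gauge_block_1, gauge_block_2, screwdriver, marker, caliper, calculator from where it was at the start of the episode above 0.02 m).
It also fails if it takes over 54 s, if anything falls off the work surface, if the arm or the gripper's body presses on something with over 40 N, if the wrist force passes 120 N, or if a joint passes its speed limit or range.

## Working session

There is one attempt and no reset: what is moved stays moved. The work goes in short steps, Python scripts to look and compute and a tool call to move; the robot and the scene stay as the last step left them, time stands still between calls to the robot, and variables do not carry over. Pictures are saved under pics/ and viewed, at most 10 in all, crops included, and the job is handed in when it is done.

Besides the shell and the picture viewer there is one more tool, called in YAML: its name, and indented under it one key for each argument. send_rows: Moves the arm, as the interface text tells. Its arguments: {"type":"object","properties":{"motion":{"type":"string"}},"required":["motion"]}

```bash
mkdir -p pics
python3 - <<'E'
from workcell import bot, vision, workorder, boxes_of
import cv2,numpy as np
np.set_printoptions(precision=4,suppress=True)
o=bot.get_obs();print(o['clock'],o['eef_pos'],o['tool_rot'],o['grip_width'])
for c in ['scene','top']:
    im=vision.camera(c);cv2.imwrite(f'pics/{c}0.png',im[...,::-1]);m=vision.camera_model(c);print(c,m['fov_y'],m['cx'],m['cy'],np.array(m['world_from_camera']))
    for t in ['gearshift','gate','knob','gauge_block_1','screwdriver','marker','caliper']:
        print(t,[(np.round(b['rect'],1),round(b['conf'],2)) for b in boxes_of(c,t)[:2]])
print(vision.camera_model('wrist'))
E
```

```text
0.0 [0.1584 0.4736 0.2304] [ 0.1607  0.987  -0.0011 -0.0002] 0.0855883523165208
scene 45.96118303903442 313.90355508792516 249.06417122546375 [[ 0.7238 -0.4363  0.5345 -0.3636]
 [-0.69   -0.4669  0.5531 -0.8017]
 [ 0.0082 -0.7692 -0.639   1.1039]
 [ 0.      0.      0.      1.    ]]
gearshift [(array([334.3, 251.2,  91.8,  77.8]), 0.69)]
gate [(array([326. , 243.9,  42.3,  27.9]), 0.89)]
knob [(array([323.9, 233.5,   8.1,  42. ]), 0.64)]
gauge_block_1 []
screwdriver [(array([298.2, 244.7,  17.2,  15.3]), 0.74)]
marker [(array([349.8, 287.7,  37.7,  23.2]), 0.7)]
caliper [(array([413.7, 349.8,  59.4,  66.9]), 0.59), (array([323.9, 227.9,  13.6,  33. ]), 0.49)]
top 57.6500809681581 319.58301809876394 243.8925125356915 [[ 0.0174 -0.9915  0.1288  0.3578]
 [-0.9998 -0.0167  0.0066  0.0431]
 [-0.0044 -0.1289 -0.9916  1.0081]
 [ 0.      0.      0.      1.    ]]
gearshift [(array([309.5, 213.5,  81.3,  97.4]), 0.64)]
gate []
knob [(array([294.1, 212.4,  19.7,  27. ]), 0.68)]
gauge_block_1 []
screwdriver [(array([254.4, 226.2,  10.1,  30.4]), 0.68)]
marker [(array([357.8, 230.9,  10.4,  56. ]), 0.8)]
caliper [(array([478.9, 246.4,  35.3, 104.6]), 0.62)]
{'fov_y': 65.70646984690485, 'cx': 324.9654164080199, 'cy': 242.35107475268595, 'hand_eye': array([[-0.0003, -0.965 , -0.2624,  0.0668],
       [ 1.    , -0.0004,  0.0006,  0.0005],
       [-0.0006, -0.2624,  0.965 , -0.1416],
       [ 0.    ,  0.    ,  0.    ,  1.    ]])}
```

Run:
```python
import cv2
a=cv2.imread('pics/scene0.png')[180:320,240:440];b=cv2.imread('pics/top0.png')[150:300,220:400]
cv2.imwrite('pics/s1.png',cv2.resize(a,None,fx=4,fy=4,interpolation=cv2.INTER_CUBIC));cv2.imwrite('pics/t1.png',cv2.resize(b,None,fx=4,fy=4,interpolation=cv2.INTER_CUBIC))
```

```text
(no output)
```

View pics/s1.png

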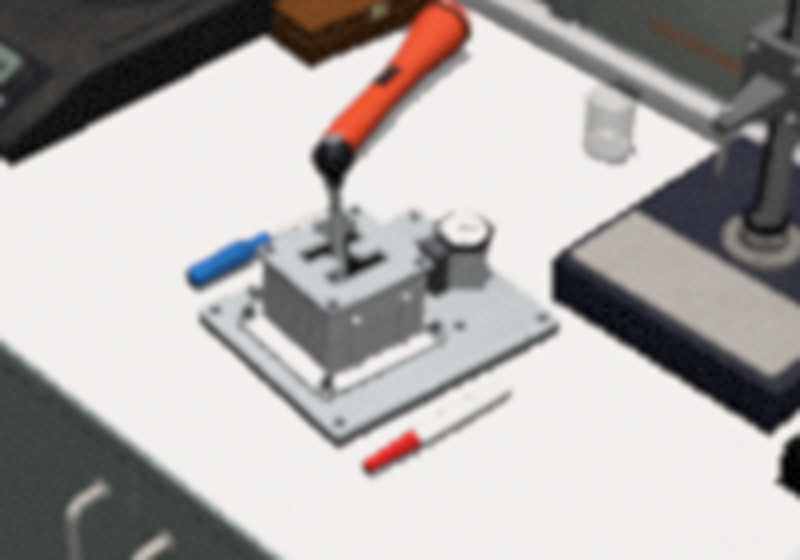

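View pics/t1.png

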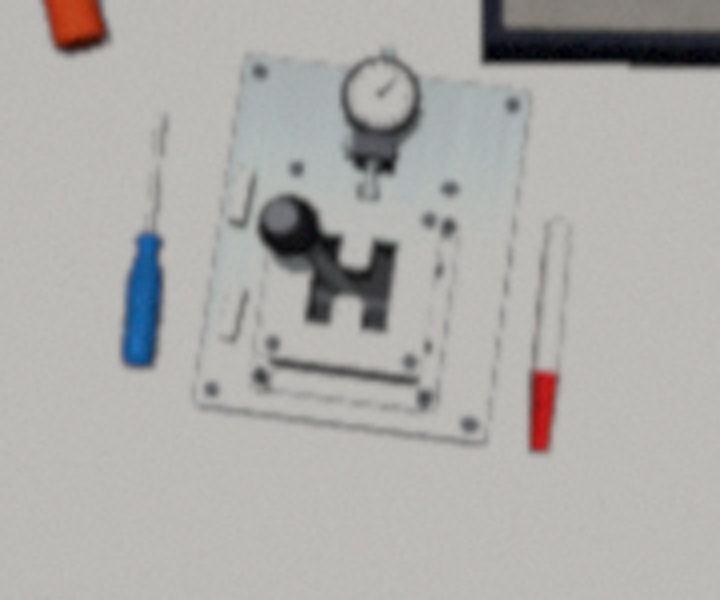

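The scene view shows the tower, stick and red screwdriver handle behind it (not near in reality). In the top crop the plate corners are at (247,55), (528,92), (485,443), (195,405). The knob is at (288,224), in the left lane and apparently forward.

```bash
cat > h.py <<'E'
import numpy as np, cv2
from scipy.optimize import least_squares
from workcell import bot, vision, workorder, boxes_of
np.set_printoptions(precision=4,suppress=True)
def ray(c,p):
    m=vision.camera_model(c);f=240/np.tan(np.radians(m['fov_y']/2));T=np.array(m['world_from_camera'])
    return T[:3,3],T[:3,:3]@np.array([(p[0]-m['cx'])/f,(p[1]-m['cy'])/f,1])
def atz(c,p,z):
    o,d=ray(c,p);return o+d*(z-o[2])/d[2]
def proj(c,P):
    m=vision.camera_model(c);f=240/np.tan(np.radians(m['fov_y']/2));T=np.array(m['world_from_camera'])
    q=(np.atleast_2d(P)-T[:3,3])@T[:3,:3];return np.c_[m['cx']+f*q[:,0]/q[:,2],m['cy']+f*q[:,1]/q[:,2]]
def toW(pose,L):
    x,y,a=pose;c,s=np.cos(a),np.sin(a);L=np.atleast_2d(L)
    return np.c_[x+c*L[:,0]-s*L[:,1],y+s*L[:,0]+c*L[:,1],L[:,2]]
def knobL(side,fore):
    return np.array([.13*np.cos(side)*np.sin(fore),-.13*np.sin(side),.0245+.13*np.cos(side)*np.cos(fore)])
E
python3 - <<'E'
from h import *
cr=np.array([[247,55],[528,92],[485,443],[195,405]])/4+[220,150]
L=np.array([[.14,.085,.015],[.14,-.085,.015],[-.07,-.085,.015],[-.07,.085,.015]])
r=least_squares(lambda p:(proj('top',toW(p,L))-cr).ravel(),[.4,.05,0]);print('top',r.x,np.abs(r.fun).max())
cs=np.array([[560,325],[340,443],[200,317]])/4+[240,180]
r2=least_squares(lambda p:(proj('scene',toW(p,L[1:]))-cs).ravel()if 0 else (proj('scene',toW(p,L[1:]))-cs).ravel(),[.4,.05,0]);print('scene',r2.x,np.abs(r2.fun).max())
kt=np.array([288,224])/4+[220,150];ks=np.array([334,157])/4+[240,180]
for pose in (r.x,r2.x):
  for z in(.144,.15):
    w=atz('top',kt,z);print(w, toW((0,0,-pose[2]),w-[pose[0],pose[1],0]))
r3=least_squares(lambda p:np.r_[(proj('top',toW(r.x,knobL(*p)))-kt).ravel()],[-.24,.0]);print('sidefore top',r3.x,r3.fun)
r3=least_squares(lambda p:np.r_[(proj('scene',toW(r2.x,knobL(*p)))-ks).ravel()],[-.24,.0]);print('sidefore scene',r3.x,r3.fun)
for t,p in dict(sdtip=(165,115),sdend=(135,365),b1=(243,198),b2=(236,315),mk=(560,220),mk2=(540,450)).items(): print(t,atz('top',np.array(p)/4+[220,150],.02))
E
```

```text
top [ 0.5273  0.075  -0.114 ] 0.8420998416778502
scene [ 0.5229  0.0657 -0.1053] 0.9065288233929891
[0.5464 0.1059 0.144 ] [[0.0155 0.0329 0.144 ]]
[0.5451 0.1055 0.15  ] [[0.0142 0.0323 0.15  ]]
[0.5464 0.1059 0.144 ] [[0.0191 0.0425 0.144 ]]
[0.5451 0.1055 0.15  ] [[0.0179 0.0419 0.15  ]]
sidefore top [-0.2516  0.1138] [-0.  0.]
sidefore scene [-0.324   0.1758] [0. 0.]
sdtip [0.637  0.1883 0.02  ]
sdend [0.4898 0.2004 0.02  ]
b1 [0.5884 0.1414 0.02  ]
b2 [0.5197 0.1434 0.02  ]
mk [ 0.5784 -0.0422  0.02  ]
mk2 [ 0.4449 -0.0315  0.02  ]
```

View pics/top0.png

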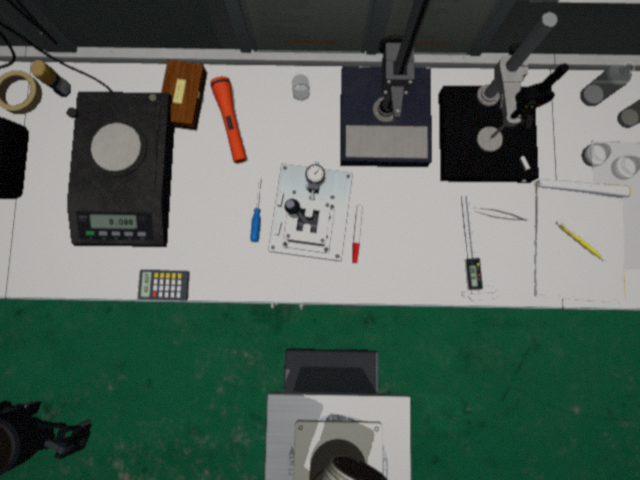

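View pics/scene0.png

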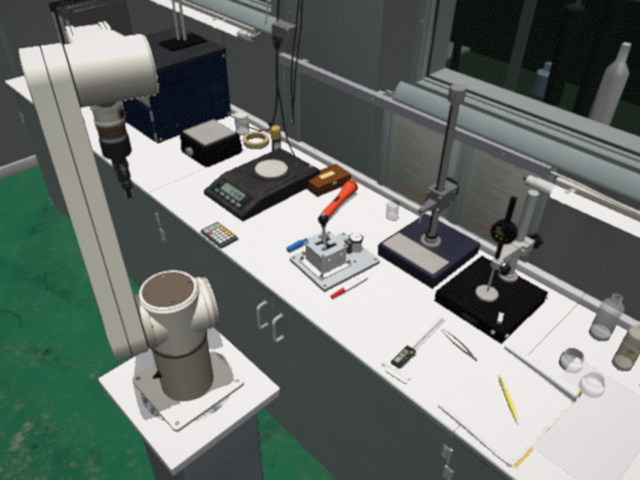

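```bash
cat >> h.py <<'E'
from scipy.spatial.transform import Rotation as R
POSE=(.5265,.0735,-.112)
def shift(lx,ly,z,pose=POSE):
    o=bot.get_obs();p=np.array(o['eef_pos']);Rm=R.from_quat(o['tool_rot']).as_matrix()
    t=toW(pose,[lx,ly,z])[0];d=Rm.T@(t-p)*100
    y=Rm[:2,1];a=np.pi/2+pose[2]-np.arctan2(y[1],y[0])
    print('t',o['clock'],'world',t,'shift cm',d,'twist',-a,'F',np.array(o['ft_force']))
def where(pose=POSE):
    o=bot.get_obs();p=np.array(o['eef_pos']);return toW((0,0,-pose[2]),p-[pose[0],pose[1],0])[0]
E
python3 -c "
from h import *
shift(.068,.033,.22)"
```

```text
t 0.8 world [0.5978 0.0987 0.22  ] shift cm [-53.5581 -21.6785   1.1321] twist -0.2108009245100988 F [-0.2774 -0.8225 -0.6309]
```

Both pictures agree on the layout: the gearshift is at top pixel (310,213), the work area is clear, and the stand is beyond and to the right at about (385,110).

send_rows:
  motion: "1 -4 -1.6 0 -0.05; 1 -8 -3.2 0 -0.1; 1 -12 -4.8 0 -0.15; 1 -16 -6.4 0 -0.21; 1 -20 -8 0 -0.21"

```text
clock: 1.3
eef_pos: [0.3239, 0.3337, 0.2315]
tool_rot: [0.056, 0.998, 0.0, 0.0]
ft_force: [-0.1, 0.8, 0.3]
grip_width: 0.0126
grasp_force: 0.0
```

```bash
python3 -c "
from h import *
shift(.068,.033,.22);print(bot.get_obs()['grip_width'])"
```

```text
t 1.3 world [0.5978 0.0987 0.22  ] shift cm [-29.8229 -20.3177   1.1503] twist 0.0006640121865280069 F [-0.0651  0.8148  0.3324]
0.012604682931050165
```

send_rows:
  motion: "1 -6 -4 0.2 0; 1 -12 -8 0.4 0; 1 -18 -12 0.6 0; 1 -24 -16 0.8 0; 1 -29.8 -20.3 1.1 0"

```text
clock: 1.8
eef_pos: [0.5147, 0.1714, 0.2242]
tool_rot: [0.056, 0.998, 0.0, 0.0]
ft_force: [-0.4, 1.8, 0.6]
grip_width: -0.0003
grasp_force: 0.0
```

```bash
cat >> h.py <<'E'
def wproj(P,rot,pos):
    m=vision.camera_model('wrist');f=240/np.tan(np.radians(m['fov_y']/2));H=np.array(m['hand_eye'])
    q=(np.atleast_2d(P)-pos)@R.from_quat(rot).as_matrix();q=(q-H[:3,3])@H[:3,:3]
    r=np.hypot(q[:,0],q[:,1]);s=f*np.arctan2(r,q[:,2])/np.maximum(r,1e-9);return np.c_[m['cx']+s*q[:,0],m['cy']+s*q[:,1]]
E
python3 - <<'E'
from h import *
o=bot.get_obs();im=vision.camera('wrist')[...,::-1].copy();cv2.imwrite('pics/w0_raw.png',im)
print(o['eef_pos'],o['tool_rot'],where())
for t in('gate','knob','gearshift'):print(t,[(np.round(b['rect'],1),round(b['conf'],2)) for b in boxes_of('wrist',t)[:2]])
L=[[.14,.085,.015],[.14,-.085,.015],[-.07,-.085,.015],[-.07,.085,.015]]+[[x,y,.087] for y in(.008,.022,-.008,-.022) for x in(-.025,.025)]
for p in wproj(toW(POSE,L),o['tool_rot'],o['eef_pos']): cv2.circle(im,tuple(int(v) for v in np.clip(p,-50,900)),3,(0,0,255),-1)
k=wproj(toW(POSE,knobL(-.25,.12)),o['tool_rot'],o['eef_pos'])[0];cv2.circle(im,tuple(int(v) for v in k),4,(0,255,0),-1);print(k)
cv2.imwrite('pics/w0.png',im)
E
```

```text
[0.5147 0.1714 0.2242] [0.0564 0.9984 0.0003 0.0004] [-0.0168  0.0912  0.2233]
gate [(array([210.9, 258.5, 115. , 113. ]), 0.81)]
knob [(array([228.9, 287. ,  49.6,  95.8]), 0.87)]
gearshift [(array([230.8, 260.6, 168.3, 189.1]), 0.76)]
[226.9822 309.3058]
```

View pics/w0.png

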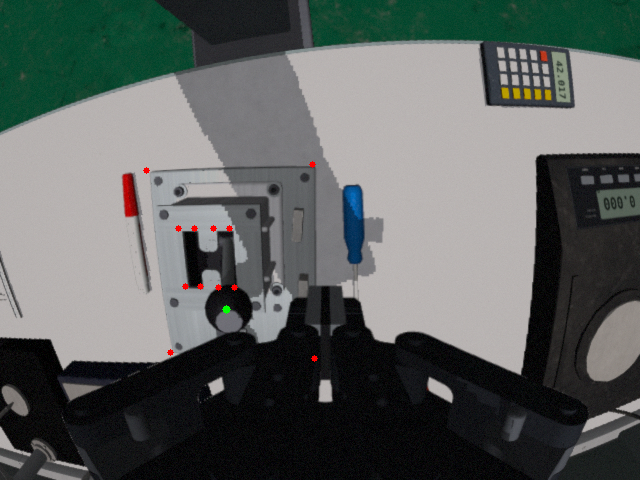

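The wrist view shows the gate and knob (knob at (229,310)). My projected points sit about 5 px short, so I'll shift the fixture pose by about 3 mm.

```bash
sed -i 's/^POSE=.*/POSE=(.529,.0765,-.113)/' h.py; python3 -c "
from h import *
shift(.070,.032,.22)
shift(.070,.032,.135)"
```

```text
t 2.0 world [0.6022 0.1004 0.22  ] shift cm [-9.6193 -6.0641  0.338 ] twist -0.002712755932403832 F [-0.9353 -0.2114 -0.9762]
t 2.0 world [0.6022 0.1004 0.135 ] shift cm [-9.6299 -6.063   8.838 ] twist -0.002712755932403832 F [-0.9353 -0.2114 -0.9762]
```

send_rows:
  motion: "1 -4 0 0 0; 1 -8 -2 0 0; 1 -9.6 -6 0.3 0; 1 -9.6 -6 4.5 0; 1 -9.6 -6 8.8 0"

```text
clock: 2.5
eef_pos: [0.603, 0.103, 0.1369]
tool_rot: [0.056, 0.998, 0.001, 0.002]
ft_force: [-0.0, 0.6, -1.2]
grip_width: 0.0002
grasp_force: 0.0
```

```bash
python3 -c "
from h import *
vision.camera('wrist')
print(where());shift(.04,.032,.135);shift(.027,.032,.135)"
```

```text
[0.0641 0.0335 0.1271]
t 2.55 world [0.5724 0.1038 0.135 ] shift cm [ 2.4173 -0.1451 -0.7639] twist 0.0011386729576126076 F [-3.2896 -1.0227 -5.6749]
t 2.55 world [0.5594 0.1053 0.135 ] shift cm [ 3.7172 -0.1436 -0.7481] twist 0.0011386729576126076 F [-3.2896 -1.0227 -5.6749]
```

send_rows:
  motion: "1 0 0 0 0; 1 0 0 0 0; 1 0.5 0 0 0; 1 1 0 0 0"

```text
clock: 2.95
eef_pos: [0.593, 0.1045, 0.1388]
tool_rot: [0.056, 0.998, 0.001, 0.002]
ft_force: [0.1, 0.4, 0.1]
grip_width: -0.0002
grasp_force: 0.0
```

```bash
python3 -c "
from h import *
print(where());shift(.04,.032,.135);shift(.027,.032,.135)
o=bot.get_obs();im=vision.camera('wrist');cv2.imwrite('pics/w1.png',im[...,::-1])
print([(np.round(b['rect'],1),round(b['conf'],2)) for b in boxes_of('wrist','knob')[:2]])
for f in (.15,.12,.1,.05,0): print(f,wproj(toW(POSE,knobL(-.245,f)),o['tool_rot'],o['eef_pos']))"
```

```text
[0.0604 0.035  0.1388]
t 2.95 world [0.5724 0.1038 0.135 ] shift cm [ 2.0427 -0.3001  0.3683] twist 0.0010429907133104876 F [0.1332 0.3788 0.123 ]
t 2.95 world [0.5594 0.1053 0.135 ] shift cm [ 3.3426 -0.2988  0.3625] twist 0.0010429907133104876 F [0.1332 0.3788 0.123 ]
[(array([307.7, 194.7,  88. ,  94.5]), 0.82)]
0.15 [[313.6913 214.2508]]
0.12 [[313.5936 204.1928]]
0.1 [[313.5353 197.343 ]]
0.05 [[313.4163 179.8112]]
0 [[313.338  161.8854]]
```

View pics/w1.png

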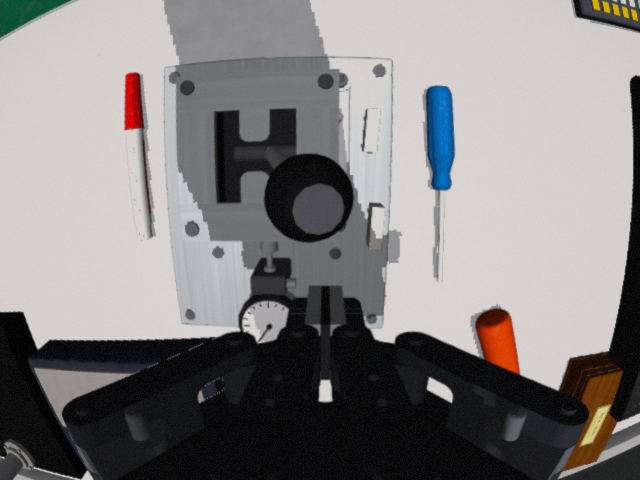

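The knob is at (309,197), which matches a fore lean of about 0.10, and the fingertips stand clear in front of it. Now pushing it back gently.

send_rows:
  motion: "1 0.7 -0.1 0.2 0; 1 1.4 -0.3 0.4 0; 1 1.9 -0.3 0.4 0; 1 2.3 -0.3 0.4 0; 1 2.6 -0.3 0.4 0"

```text
clock: 3.55
eef_pos: [0.5663, 0.1033, 0.1326]
tool_rot: [0.057, 0.998, -0.0, 0.001]
ft_force: [2.2, -0.8, 2.1]
grip_width: -0.0001
grasp_force: 1.3
```

```bash
cat > k.py <<'E'
from h import *
import sys
s0,f0=float(sys.argv[1]),float(sys.argv[2])
o=bot.get_obs();im=vision.camera('wrist');n=sys.argv[3] if len(sys.argv)>3 else 'last'
cv2.imwrite(f'pics/{n}.png',im[...,::-1])
b=boxes_of('wrist','knob')[:1];print(o['clock'],'tcp',where(),'F',np.array(o['ft_force']),[(np.round(q['rect'],1),q['conf']) for q in b])
# ball centre: full-size dark disc, upper edge of box + half width
p0=wproj(toW(POSE,knobL(s0,f0)),o['tool_rot'],o['eef_pos'])[0]
g=cv2.cvtColor(im,cv2.COLOR_RGB2GRAY);x,y=int(p0[0]),int(p0[1]);h=75
c=cv2.HoughCircles(cv2.medianBlur(g[max(0,y-h):y+h,max(0,x-h):x+h],5),cv2.HOUGH_GRADIENT,1,40,param1=80,param2=15,minRadius=34,maxRadius=56)
if c is not None:
  for u in c[0][:2]:
    q=u[:2]+[max(0,x-h),max(0,y-h)]
    r=least_squares(lambda v:wproj(toW(POSE,knobL(*v)),o['tool_rot'],o['eef_pos'])[0]-q,[s0,f0]);print('circ',q,u[2],'side,fore',r.x)
print('pred',p0)
E
python3 k.py -.245 .08
```

```text
3.55 tcp [0.0338 0.0309 0.1326] F [ 2.1648 -0.7734  2.0625] [(array([317.4, 245.3,  93.9, 119.4]), 0.65)]
circ [318.5 259.5] 46.3 side,fore [-0.2267  0.0552]
pred [325.1381 267.1584]
```

send_rows:
  motion: "1 0.3 0 0 0; 1 0.5 0 0 0; 1 0.7 0 0 0; 1 0.7 0 0 0"

```text
clock: 4.05
eef_pos: [0.5586, 0.1044, 0.1322]
tool_rot: [0.056, 0.998, 0.0, 0.0]
ft_force: [1.8, -0.3, 1.0]
grip_width: 0.0002
grasp_force: 1.1
```

```bash
python3 k.py -.235 .02 w2
```

```text
4.05 tcp [0.0262 0.0311 0.132 ] F [ 1.8232 -0.2642  1.0481] [(array([317.5, 251.9,  95.4, 106.4]), 0.56)]
circ [318.5 258.5] 45.4 side,fore [-0.2282 -0.0103]
pred [321.0121 268.7116]
```

View pics/w2.png

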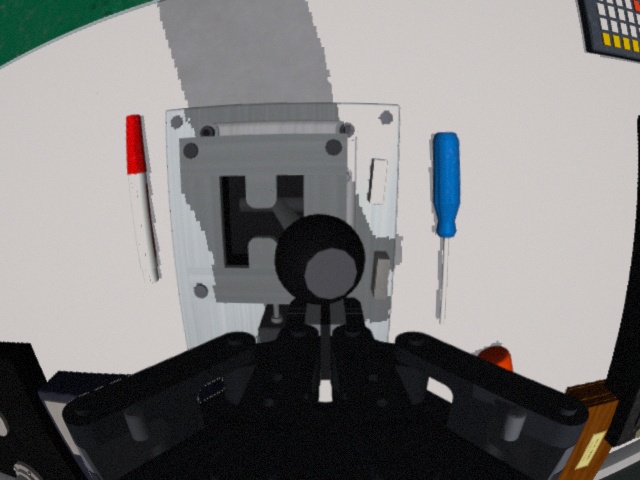

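The knob is at (319,259), in contact with the fingertips. The gate's right lane runs from (221-244,177) to (225-248,266). I'll check the fixture pose against these corners.

Run:
```python
from h import *
o=bot.get_obs()
L=np.array([[-.025,-.022,.087],[-.025,-.008,.087],[.025,-.022,.087],[.025,-.008,.087],[-.025,.008,.087],[-.025,.022,.087],[-.07,.085,.015],[-.07,-.085,.015]])
ob=np.array([[221,177],[244,177],[225,267],[248,265],[277,176],[303,176],[398,105],[167,110]])
p=wproj(toW(POSE,L),o['tool_rot'],o['eef_pos']);print(np.c_[p,ob])
r=least_squares(lambda v:(wproj(toW(v,L),o['tool_rot'],o['eef_pos'])-ob).ravel(),POSE,loss='soft_l1');print(r.x,r.fun.reshape(-1,2))
q=np.array([318.8,258.5])
print(least_squares(lambda v:wproj(toW(r.x,knobL(*v)),o['tool_rot'],o['eef_pos'])[0]-q,[-.24,0]).x)
```

```text
[[220.5794 176.1969 221.     177.    ]
 [246.872  175.4079 244.     177.    ]
 [226.3122 268.4442 225.     267.    ]
 [251.2483 268.7158 248.     265.    ]
 [277.8945 174.7717 277.     176.    ]
 [305.5974 174.4706 303.     176.    ]
 [401.6845 103.4158 398.     105.    ]
 [164.5726 110.0438 167.     110.    ]]
[ 0.5293  0.0753 -0.1216] [[-2.0755 -0.2838]
 [ 1.1587 -0.8462]
 [-0.9924  1.8268]
 [ 0.8725  4.3197]
 [-0.873  -0.2224]
 [ 0.796  -0.2976]
 [ 2.9405  0.0028]
 [-3.062  -0.2867]]
[-0.2378 -0.0154]
```

send_rows:
  motion: "1 -1.5 0 0 0; 1 -2 2 0 0; 1 -2 5.4 0 0; 1 0.5 5.4 0 0; 1 2.8 5.4 0 0"

```text
clock: 4.65
eef_pos: [0.5349, 0.162, 0.1302]
tool_rot: [0.056, 0.998, -0.0, -0.002]
ft_force: [-0.3, -0.3, -0.8]
grip_width: 0.0
grasp_force: 0.0
```

send_rows:
  motion: "1 0 0 0 0; 1 0 -0.5 0 0; 1 0 -1 0 0"

```text
clock: 4.95
eef_pos: [0.536, 0.1508, 0.1319]
tool_rot: [0.056, 0.998, -0.0, -0.0]
ft_force: [0.2, -0.5, -0.3]
grip_width: 0.0002
grasp_force: 0.0
```

```bash
python3 k.py -.24 -.01
```

```text
4.95 tcp [-0.0011  0.074   0.132 ] F [ 0.2239 -0.5042 -0.3025] [(array([207.6, 296.6,  81.8, 118. ]), 0.64)]
circ [205.5 329.5] 43.0 side,fore [-0.2258  0.0005]
pred [209.7335 326.1811]
```

send_rows:
  motion: "1 0 -0.6 0 0; 1 0 -1.2 0 0; 1 0 -1.8 0 0; 1 0 -2.4 0 0; 1 0 -3 0 0"

```text
clock: 5.55
eef_pos: [0.533, 0.1214, 0.1326]
tool_rot: [0.056, 0.998, 0.001, 0.001]
ft_force: [0.2, 1.3, 1.7]
grip_width: -0.0
grasp_force: 1.3
```

```bash
python3 k.py -.1 0
```

```text
5.55 tcp [-0.0013  0.0443  0.1324] F [0.242  1.2577 1.7342] [(array([246.2, 291.6,  83.6, 102.8]), 0.79)]
pred [237.8726 332.71  ]
```

send_rows:
  motion: "1 0 -0.7 0 0; 1 0 -1.4 0 0; 1 0 -2.1 0 0; 1 0 -2.8 0 0; 1 0 -3.4 0 0"

```text
clock: 6.15
eef_pos: [0.5284, 0.0867, 0.1319]
tool_rot: [0.057, 0.998, -0.0, -0.0]
ft_force: [0.1, 1.9, 0.7]
grip_width: -0.0001
grasp_force: 0.9
```

```bash
python3 k.py .16 0 w3
```

```text
6.15 tcp [-0.0018  0.0097  0.1319] F [0.1028 1.9342 0.7255] [(array([254.6, 300.1, 102.1,  83.2]), 0.58)]
circ [247.5 332.5] 42.9 side,fore [ 0.1403 -0.0071]
pred [241.3656 333.8907]
```

View pics/w3.png

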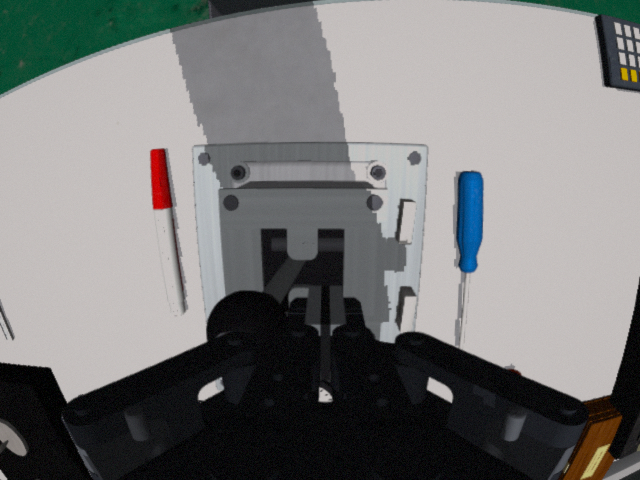

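The stick is crossing, with the knob at (248,332) and a side lean of about 0.14. It needs about 13 mm more.

send_rows:
  motion: "1 0 -0.5 0 0; 1 0 -0.9 0 0; 1 0 -1.2 0 0; 1 0 -1.2 0 0"

```text
clock: 6.65
eef_pos: [0.5269, 0.0752, 0.1317]
tool_rot: [0.057, 0.998, -0.0, -0.0]
ft_force: [0.2, 1.2, -1.0]
grip_width: -0.0001
grasp_force: 0.5
```

```bash
python3 k.py .24 0
```

```text
6.65 tcp [-0.0018 -0.0013  0.1319] F [ 0.2269  1.1646 -0.9513] [(array([260.5, 298.8, 110.6,  96.9]), 0.74)]
circ [247.5 328.5] 40.7 side,fore [ 0.2338 -0.0128]
pred [245.9445 331.9328]
```

send_rows:
  motion: "1 0 1 0 0; 1 1.5 1.2 0 0; 1 4.5 1.2 0 0; 1 4.5 -2 0 0; 1 4.5 -3 0 0"

```text
clock: 7.25
eef_pos: [0.4784, 0.0503, 0.1323]
tool_rot: [0.056, 0.998, -0.001, -0.0]
ft_force: [0.8, -0.4, -1.3]
grip_width: -0.0
grasp_force: 0.0
```

send_rows:
  motion: "1 0 0 0 0; 1 -0.5 0 0 0; 1 -1 0 0 0"

```text
clock: 7.55
eef_pos: [0.4903, 0.0504, 0.1322]
tool_rot: [0.056, 0.998, 0.0, 0.0]
ft_force: [1.1, -0.4, 0.3]
grip_width: -0.0001
grasp_force: 0.0
```

```bash
python3 -c "
from h import *
print(where())
vision.camera('top');print(boxes_of('top','knob')[:1]);vision.camera('scene');print(boxes_of('scene','knob')[:1])
print(proj('top',toW(POSE,knobL(.24,0))),proj('scene',toW(POSE,knobL(.24,0))))
import cv2
cv2.imwrite('pics/t2.png',cv2.resize(vision.camera('scene')[190:300,260:400,::-1],None,fx=5,fy=5,interpolation=cv2.INTER_CUBIC))"
```

```text
[-0.0355 -0.0303  0.1322]
[]
[{'rect': [296.4, 246.3, 16.8, 15.7], 'conf': 0.26}]
[[321.5606 215.9845]] [[332.4854 230.6247]]
```

View pics/t2.png

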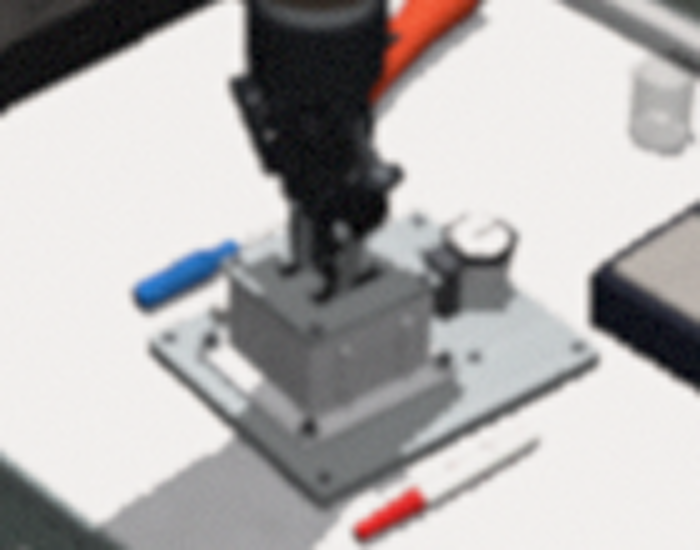

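The knob shows in the scene view at about (333,232), in the right lane and level, which agrees with the prediction. Now pushing forward.

send_rows:
  motion: "1 -0.7 0 0 0; 1 -1.4 0 0 0; 1 -2.1 0 0 0; 1 -2.8 0 0 0; 1 -3.5 0 0 0"

```text
clock: 8.3
eef_pos: [0.5243, 0.0458, 0.1319]
tool_rot: [0.056, 0.998, 0.0, -0.0]
ft_force: [-2.8, 0.0, 0.3]
grip_width: -0.0004
grasp_force: 1.2
```

send_rows:
  motion: "1 -0.3 0 0.2 0; 1 -0.6 0 0.4 0; 1 -0.8 0 0.4 0"

```text
clock: 8.6
eef_pos: [0.5318, 0.0449, 0.1275]
tool_rot: [0.056, 0.998, -0.0, -0.001]
ft_force: [-1.7, 0.7, -0.6]
grip_width: -0.0
grasp_force: 1.1
```

```bash
python3 -c "
from h import *
print(where(),bot.get_obs()['ft_force'])
vision.camera('scene');print(boxes_of('scene','knob')[:1]);vision.camera('top');print(boxes_of('top','knob')[:1])
for f in(.2,.25,.3):print(proj('scene',toW(POSE,knobL(.24,f))),proj('top',toW(POSE,knobL(.24,f))))"
```

```text
[ 0.0063 -0.0311  0.1275] [-1.6817  0.7432 -0.5705]
[{'rect': [342.4, 238.2, 10.3, 18.7], 'conf': 0.66}]
[]
[[339.5428 228.0292]] [[323.1741 204.0664]]
[[341.2445 227.6255]] [[323.5649 201.2551]]
[[342.9118 227.3213]] [[323.9479 198.5302]]
```

TCP x is 6 mm and home should be at about 11.5 mm, so I'll creep until the force rises.

send_rows:
  motion: "1 -0.2 0 0 0; 1 -0.4 0 0 0; 1 -0.5 0 0 0; 1 -0.5 0 0 0"

```text
clock: 9.2
eef_pos: [0.5368, 0.0443, 0.1279]
tool_rot: [0.056, 0.998, -0.0, -0.0]
ft_force: [-3.3, 0.3, -2.5]
grip_width: -0.0004
grasp_force: 1.1
```

send_rows:
  motion: "1 -0.1 0 0 0; 1 -0.2 0 0 0; 1 -0.2 0 0 0"

```text
clock: 9.5
eef_pos: [0.5382, 0.0442, 0.1278]
tool_rot: [0.056, 0.998, -0.0, -0.001]
ft_force: [-4.2, 0.0, -1.5]
grip_width: 0.0001
grasp_force: 2.0
```

send_rows:
  motion: "1 -0.1 0 0 0; 1 -0.2 0 0 0; 1 -0.2 0 0 0"

```text
clock: 9.8
eef_pos: [0.539, 0.0441, 0.1276]
tool_rot: [0.056, 0.998, 0.0, -0.002]
ft_force: [-6.8, 2.3, -1.1]
grip_width: 0.0001
grasp_force: 3.6
```

```bash
python3 -c "
from h import *
print(where())"
```

```text
[ 0.0136 -0.0311  0.1276]
```

The force is rising and motion has stalled at about the expected stop. One more light press, then I'll draw back and look.

send_rows:
  motion: "1 -0.15 0 0 0; 1 -0.15 0 0 0; 1 1.5 0 0 0; 1 4 0 -1 0; 1 6 0 -4 0"

```text
clock: 10.3
eef_pos: [0.48, 0.0505, 0.1668]
tool_rot: [0.056, 0.998, -0.0, -0.001]
ft_force: [-0.6, 0.3, 0.9]
grip_width: -0.0002
grasp_force: 0.0
```

send_rows:
  motion: "1 3 0 -4 0; 1 6 0 -8 0; 1 10 2 -10 0; 1 10 6 -10 0; 1 10 10 -10 0"

```text
clock: 10.8
eef_pos: [0.3949, 0.1628, 0.2716]
tool_rot: [0.057, 0.998, 0.002, 0.005]
ft_force: [1.2, -0.0, 0.1]
grip_width: 0.0001
grasp_force: 0.0
```

send_rows:
  motion: "1 2 4 0 0; 1 2 8 0 0; 1 2 12 0 0; 1 2 12 0 0; 1 2 12 0 0"

```text
clock: 11.3
eef_pos: [0.3876, 0.2839, 0.2686]
tool_rot: [0.055, 0.998, 0.001, 0.001]
ft_force: [-0.5, 0.6, 0.6]
grip_width: 0.0002
grasp_force: 0.0
```

```bash
python3 -c "
from h import *
print(bot.get_obs()['eef_pos'])
a=vision.camera('top');print(boxes_of('top','knob')[:1]);s=vision.camera('scene');print(boxes_of('scene','knob')[:1])
for f in(.2,.25,.3,.33):print(f,proj('scene',toW(POSE,knobL(.24,f))),proj('top',toW(POSE,knobL(.24,f))))
r=lambda i:cv2.resize(i[...,::-1],(400,400),interpolation=cv2.INTER_CUBIC)
cv2.imwrite('pics/f.png',np.hstack([r(a[150:250,260:360]),r(s[200:300,280:380])]))"
```

```text
[0.3876 0.2839 0.2686]
[{'rect': [318.4, 207.8, 20.0, 35.1], 'conf': 0.65}]
[{'rect': [341.1, 234.8, 13.4, 25.5], 'conf': 0.45}]
0.2 [[339.5428 228.0292]] [[323.1741 204.0664]]
0.25 [[341.2445 227.6255]] [[323.5649 201.2551]]
0.3 [[342.9118 227.3213]] [[323.9479 198.5302]]
0.33 [[343.8938 227.1865]] [[324.1735 196.9404]]
```

View pics/f.png

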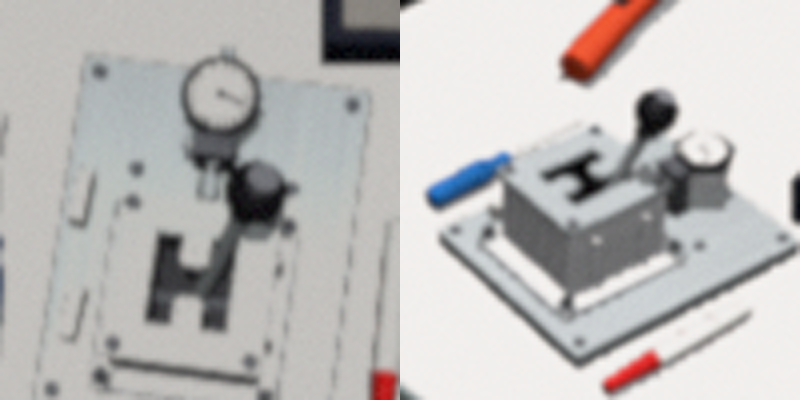

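The knob is at about (324,198) in the top view and (344,228) in the scene view. That is a fore lean of about 0.31, so it is fully home. The loose things have not moved and the hand is clear.

```bash
python3 -c "
from workcell import workorder
print(workorder.job_done())"
```

```text
the job is handed in; nothing more can be done
None
```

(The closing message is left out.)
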